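# Hang the disc hair band on the drying bar

### The job

On the craft painter's table two bent-wood hair bands stand upright on their ends, one topped with an upright round disc and one with three beads. Take the one with the round disc and hang it astride the steel bar of the drying rack, near the middle of the bar, one leg on each side and hanging straight down; lower it on rather than dropping it, and leave the beaded band where it stands.

Things in the scene. Friction and masses are not known exactly. Their poses are not given: they have to be found in the camera images.
- disc_band: Plain bent-wood hair band, rigid inverted U, about 70 g, 120 mm wide along x, 125 mm high to the crown, strip 36 mm wide along y, 6 mm thick (ends 12 mm). On the crown an upright round disc, 46 mm across, 10 mm thick along y, centre 146 mm, top 169 mm above the origin: pinch it along y, fingertips above 127 mm. Origin: midway between the ends, at their underside; z up. May hang either way round.
- disc_band_crown (a point): Point on the underside of the crown of the disc band, in the middle of the strip, 119 mm above the band's origin, with the band's axes: this rests on the bar when the band is hung.
- bead_band: The other hair band, the same arch (120 mm wide, 125 mm high, strip 36 mm), but topped with three wooden beads of 25 mm in a row along its x instead of a disc (top at 149 mm). Origin between its ends at the underside, z up. To be left standing.
- bar_top (a point): Top of the rack's bar, halfway along, 168 mm above the table; y along the bar, x across it, z up. Fixed steel rod, 16 mm diameter, 262 mm free between two wooden posts (18 mm along y, 30 mm along x, as high as the bar) on a board 120 x 300 x 12 mm, on which a tile 8 mm thick lies. Rack fixed to the table. The hung band's ends are about 49 mm above the table.
Not all that is in view belongs to the job. Leave any blue look-alike of the disc_band alone.

How it is judged:
By the outcome, as a careful person would: the job done as asked, in the order asked, and still so for the second after the job is handed in, with the robot touching nothing.
It also fails if it takes over 48 s, if anything falls off the work surface, if the arm or the gripper's body presses on something with over 40 N, if the wrist force passes 120 N, or if a joint passes its speed limit or range.

### The arm

A 7-joint arm with a two-finger parallel gripper is mounted at the origin on the work surface. World frame = base frame: x ahead of the robot, y to its left, z up, the work surface at z = 0. Lengths are in mm, angles in rad, forces in N, time in s.
With the tool pointing down it reaches from about 425 to 825 mm from the base axis. Payload 3.6 kg.
Tool frame: the origin (TCP) lies on the centre line of the jaws, within the pads' length; the fingertips stand 25 mm ahead of it and the grasp point (between the pads) lies 6 mm ahead of it; z points along the fingers, y is the line along which they close (so a half turn about z gives the same grasp; the last joint's range is limited). The gripper opens to 85 mm and grips with 20 to 120 N. Pads are 22 mm wide; open, the fingers measure 114 mm over their backs; the gripper's body (76 mm by 85 mm) begins 54 mm behind the grasp point. The pads swing forward as they close: fully open they stand 13 mm farther back than shut.
Start: joints at [1.206, 0.615, -0.013, 1.423, 0.008, 1.103, -0.04], TCP at [216.041, -613.018, 256.297] pointing down, gripper open.
Joint ranges: [-3.12, 3.12], [-0.3, 2.06], [-1.34, 1.32], [0.26, 2.42], [-1.36, 4.5], [0.01, 1.98], [-2.84, 2.84]. Speed limits (rad/s): [2.79, 2.79, 3.14, 3.14, 3.14, 3.14, 3.14].

### API

Orientations are given as a unit quaternion [x, y, z, w].
In Python, from rig import manip gives the robot as it stands. The module is installed in compiled form; this text tells all that it offers.
- The arm moves only by the shell command python3 -m pendant 'ROWS' [FORCE]. ROWS is JSON, a list of rows, each a list of 7 numbers: the gripper command: -1 is fully open, 1 is shut, values between are in proportion, then the shift along the world's x, y, z in m, then the turn, a rotation vector about the world's x, y, z in rad. A call has exactly 10 rows; each row is the pose to reach, as a shift and turn from the pose commanded when the call began; what a row does not reach only later rows make up. A row lasts 1/8 s, in which the tool goes at most 62.5 mm and 10.7 degrees, less where a joint would pass 70% of its speed; a pose out of reach is approached as far as the arm can. A call with a gripper value outside its range is refused whole. The fingers move at their own pace and stop on an object; FORCE is the grip in N (left out, the last holds). Time passes only in rows, so rows that repeat a pose let the fingers close, or fill a call up. It gives the time, the measured TCP pose, the force, the opening and the grip force at its end, in the units of the state.
- manip.get_state(): the state, without advancing time (a new reading comes with each control period).
- manip.capture(name): name is "side" or "top"; returns the picture (480x640x3 uint8, red, green, blue); there is no depth.
- manip.camera_model(name): a dict with "fx", "fy", "cx", "cy" (pixels), "k1" (the pictures are not rectified: a ray, as slopes to the right and down, at radius r is drawn at 1 + k1 r^2 times it, then the intrinsics apply), "camera_from_world" (4x4, takes a point from world to camera coordinates). Camera axes: x right, y down, z forward; pixel columns grow to the right and rows downward; lengths in mm; the calibration is good to about 2 mm. A picture is of the moment at which its call begins. camera_model takes no time and is no camera call.
- manip.hand_in(): hands the job in; it is judged then, once.
The state is a dict: "time": time; "q": joint angles; "qvel": joint speeds; "joint_efforts": joint torques, N m; "ee_pos": TCP position; "tool_rot": TCP orientation; "wrist_force": force on the tool from outside, world axes, zero at the start; "wrist_torque": the same for the moment, N m; "width": finger opening in mm; "finger_force": force on a finger pad.
Only numpy, scipy, OpenCV 4.12 (cv2) and the standard library are available. Lean on these libraries where they do the work, as an engineer would, in place of code of your own. Each camera call takes 0.05 s, during which the arm holds its last target. There are 200 camera calls.

## Working session

There is one attempt and no reset: what is moved stays moved. The work goes in short steps, Python scripts to look and compute and a shell command to move; the robot and the scene stay as the last step left them, time stands still between calls to the robot, and variables do not carry over. Pictures are saved under pics/ and viewed, at most 10 in all, crops included, and the job is handed in when it is done.

```bash
mkdir -p pics
python3 - <<'E'
from rig import manip
import cv2,numpy as np
for n in("side","top"):
    cv2.imwrite(f"pics/{n}0.png",manip.capture(n)[:,:,::-1]); m=manip.camera_model(n); print(n,{k:(np.round(v,3).tolist()) for k,v in m.items()})
s=manip.get_state();print(s["time"],s["ee_pos"],s["tool_rot"])
E
```

```text
side {'fx': 561.95, 'fy': 561.95, 'cx': 326.198, 'cy': 240.304, 'k1': -0.088, 'camera_from_world': [[-0.986, -0.164, 0.011, 446.735], [-0.103, 0.564, -0.82, 198.675], [0.128, -0.81, -0.573, 1080.14], [0.0, 0.0, 0.0, 1.0]]}
top {'fx': 526.005, 'fy': 526.005, 'cx': 320.221, 'cy': 238.358, 'k1': -0.085, 'camera_from_world': [[-0.015, -1.0, -0.002, -66.625], [-0.999, 0.015, -0.043, 466.058], [0.043, 0.001, -0.999, 1135.335], [0.0, 0.0, 0.0, 1.0]]}
0.1 [ 215.82865101 -612.45113252  255.26062347] [ 9.85678736e-01  1.68630101e-01 -2.16402475e-04 -1.12775710e-03]
```

View pics/side0.png

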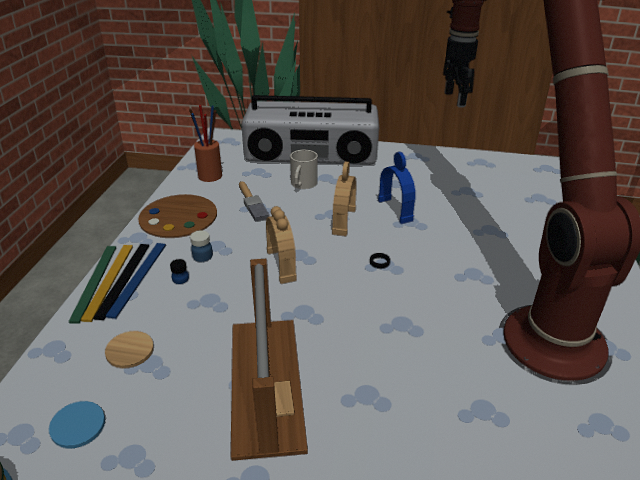

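View pics/top0.png

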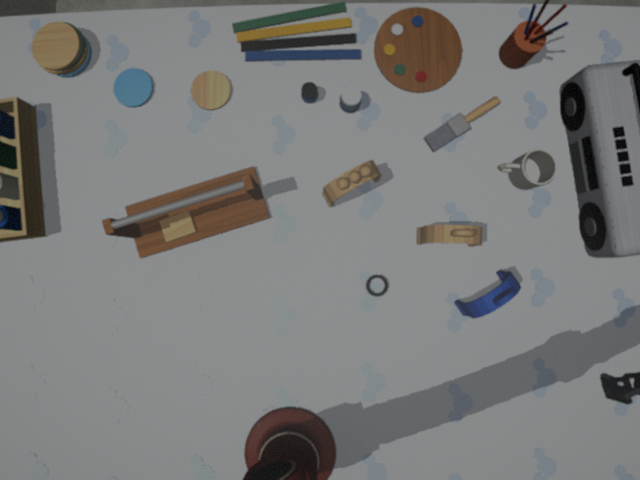

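Three candidate arches: the plain wooden one with the upright disc (side 345,175; top 450,234), the wooden one with beads (side 280,215; top 352,180), and the blue look-alike (side 400,160; top 490,295). The first fits the description. I'll confirm that in one enlarged crop.

Run:
```python
import cv2,numpy as np
s=cv2.imread("pics/side0.png");t=cv2.imread("pics/top0.png")
a=cv2.resize(s[150:250,310:410],(400,400),interpolation=3);b=cv2.resize(t[185:285,400:500],(400,400),interpolation=3)
cv2.imwrite("pics/c1.png",np.hstack([a,b]))
a=cv2.resize(s[250:460,220:320],None,fx=2.8,fy=2.8,interpolation=3);b=cv2.resize(t[155:265,95:280],None,fx=2.8,fy=2.8,interpolation=3)
o=np.zeros((588,800,3),np.uint8);o[:,:280]=a;o[:308,281:281+518]=b;cv2.imwrite("pics/c2.png",o)
```

```text
(no output)
```

View pics/c1.png

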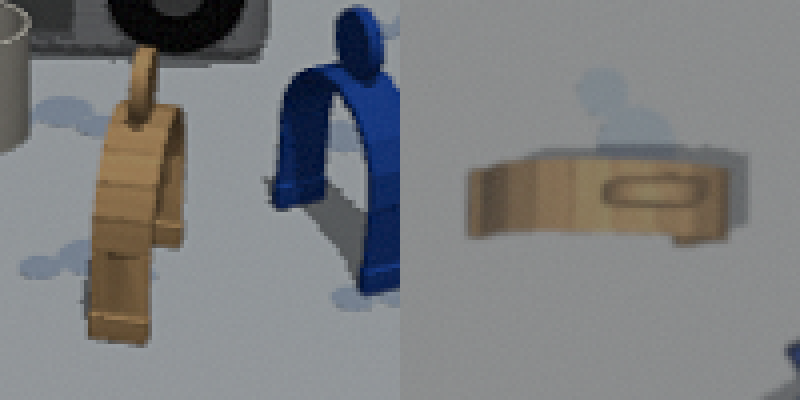

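View pics/c2.png

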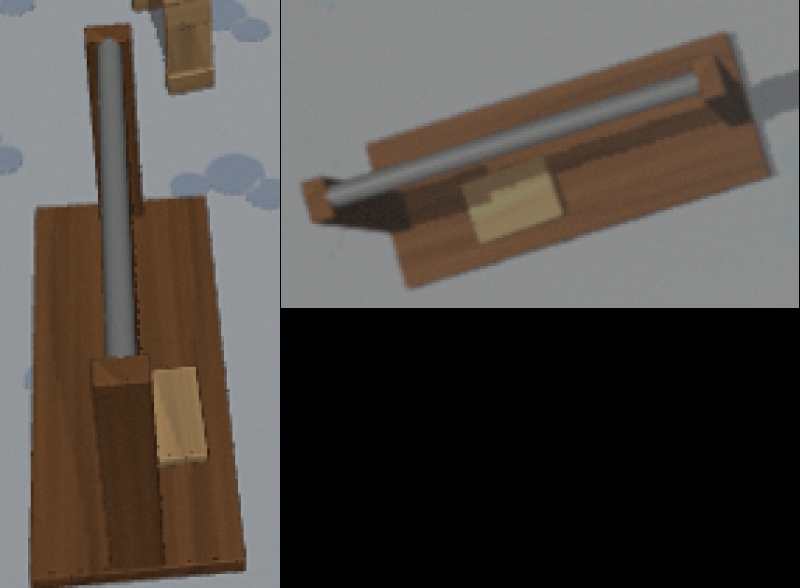

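The crop confirms it: plain wood, upright disc on the crown, not blue and not beaded. The disc top is at side (346,162), the disc centre at top (464,233), and the near end edge at side (332,235)–(347,236). The rack's post tops are at side (258.5,262)/(263,382) and top (108.5,226.5)/(248,182.5). Next I fit the poses.

```bash
cat > h.py <<'E'
from rig import manip
import numpy as np
from scipy.optimize import least_squares
from scipy.spatial.transform import Rotation as R
def proj(n,P):
    m=manip.camera_model(n);T=np.array(m["camera_from_world"]);c=T[:3,:3]@np.asarray(P,float)+T[:3,3]
    a=c[:2]/c[2];a=a*(1+m["k1"]*(a@a));return np.array([m["fx"]*a[0]+m["cx"],m["fy"]*a[1]+m["cy"]])
def fit(obs,p0):
    def f(p):
        r=R.from_euler("z",p[2]).as_matrix()
        return np.concatenate([proj(n,r@np.array(b,float)+[p[0],p[1],0])-uv for n,b,uv in obs])
    s=least_squares(f,p0,x_scale=[10,10,.1]);print(np.round(s.x,3),"deg",np.degrees(s.x[2]).round(1));print(np.round(s.fun.reshape(-1,2),1).tolist());return s.x
E
python3 - <<'E'
from h import *
b=fit([("side",(60,-18,0),(332,234.5)),("side",(60,18,0),(347,236.5)),("side",(0,0,169),(346.3,161.75)),("side",(-48,18,0),(355.6,211.6)),
("top",(60,-18,0),(417.3,227)),("top",(60,18,0),(417.3,244.3)),("top",(0,0,146),(464,232.6))],[480,-310,1.57])
k=fit([("side",(0,-140,168),(258.5,261.8)),("side",(0,140,168),(263.2,382)),("top",(0,-140,168),(248.2,182.5)),("top",(0,140,168),(108.4,226.6))],[520,200,0.3])
fit([("top",(0,0,135),(357,176))],[570,-150,0])
s=manip.get_state();M=R.from_quat(s["tool_rot"]).as_matrix();print(M.round(3).tolist())
E
```

```text
[ 464.816 -349.381    1.516] deg 86.9
[[0.3, -0.4], [-0.3, -0.4], [-0.0, 0.4], [-1.1, 1.6], [1.2, 0.5], [0.6, -0.5], [-1.1, 0.7]]
[5.27438e+02 1.96335e+02 2.84000e-01] deg 16.3
[[0.5, -0.6], [0.6, -0.5], [-0.7, -0.4], [-0.6, -0.7]]
[ 580.385 -147.421    0.   ] deg 0.0
[[-0.0, -0.0]]
[[0.943, 0.332, -0.001], [0.332, -0.943, 0.002], [-0.0, -0.002, -1.0]]
```

```bash
python3 -m pendant '[[0,0.031,0.033,0,0,0,0.148],[0,0.062,0.066,0,0,0,0.295],[0,0.093,0.099,0,0,0,0.443],[0,0.124,0.132,0,0,0,0.59],[0,0.155,0.165,0,0,0,0.738],[0,0.186,0.198,0,0,0,0.885],[0,0.218,0.231,0,0,0,1.03],[0,0.249,0.264,0,0,0,1.18],[0,0.249,0.264,0,0,0,1.18],[0,0.249,0.264,0,0,0,1.18]]' 30
python3 - <<'E'
from h import *
import cv2
s=manip.get_state();M=R.from_quat(s["tool_rot"]).as_matrix();print(s["ee_pos"],s["q"].round(2) if hasattr(s["q"],"round") else s["q"],s["width"],np.degrees(np.arctan2(M[1,1],M[0,1])),M[:,2])
a=manip.capture("side")[:,:,::-1];b=manip.capture("top")[:,:,::-1]
a=cv2.resize(a[80:230,290:410],None,fx=3.2,fy=3.2,interpolation=3);b=cv2.resize(b[170:320,400:520],None,fx=3.2,fy=3.2,interpolation=3)
cv2.imwrite("pics/c3.png",np.hstack([a,b]))
E
```

```text
time: 1.35
ee_pos: [464.2, -349.6, 255.8]
tool_rot: [0.726, 0.688, -0.001, -0.001]
wrist_force: [-0.7, 0.1, 0.7]
width: 42.7
finger_force: 0.0
[ 464.22594844 -349.64060676  255.7803207 ] [ 0.83  0.53 -0.35  1.62  0.2   1.03  0.36] 42.67369490519606 -3.051675785687209 [-1.75074324e-03 -2.47583695e-04 -9.99998437e-01]
```

View pics/c3.png

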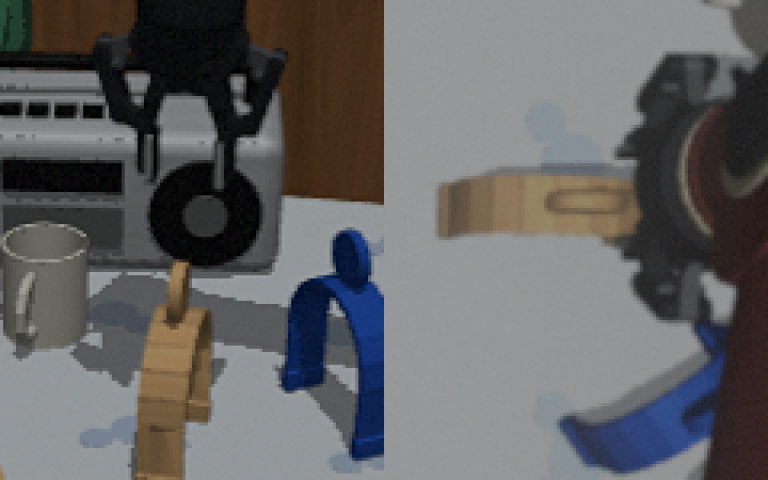

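The gripper is centred over the disc (crop: fingertips at 151 and 218, disc at 180), with the blue band clear of it. Descend and grip.

```bash
python3 -m pendant '[[0,0.001,0,-0.02,0,0,0],[0,0.001,0,-0.045,0,0,0],[0,0.001,0,-0.07,0,0,0],[0,0.001,0,-0.09,0,0,0],[0,0.001,0,-0.099,0,0,0],[0,0.001,0,-0.099,0,0,0],[1,0.001,0,-0.099,0,0,0],[1,0.001,0,-0.099,0,0,0],[1,0.001,0,-0.099,0,0,0],[1,0.001,0,-0.099,0,0,0]]' 40;  python3 -m pendant '[[1,0,0,0,0,0,0],[1,0,0,0,0,0,0],[1,0,0,0.005,0,0,0],[1,0,0,0.01,0,0,0],[1,0,0,0.02,0,0,0],[1,0,0,0.03,0,0,0],[1,0,0,0.03,0,0,0],[1,0,0,0.03,0,0,0],[1,0,0,0.03,0,0,0],[1,0,0,0.03,0,0,0]]' 40
python3 - <<'E'
from h import *
import cv2
a=manip.capture("side")[:,:,::-1];b=manip.capture("top")[:,:,::-1]
a=cv2.resize(a[90:250,290:410],None,fx=3.6,fy=3.6,interpolation=3);
cv2.imwrite("pics/c4.png",a)
E
```

```text
time: 2.7
ee_pos: [466.5, -349.4, 158.2]
tool_rot: [0.725, 0.688, 0.0, 0.001]
wrist_force: [0.2, -0.7, 4.2]
width: 9.6
finger_force: 41.1
time: 3.95
ee_pos: [465.9, -348.9, 187.0]
tool_rot: [0.725, 0.689, -0.0, -0.0]
wrist_force: [-0.4, 0.2, -0.8]
width: 9.6
finger_force: 40.3
```

View pics/c4.png

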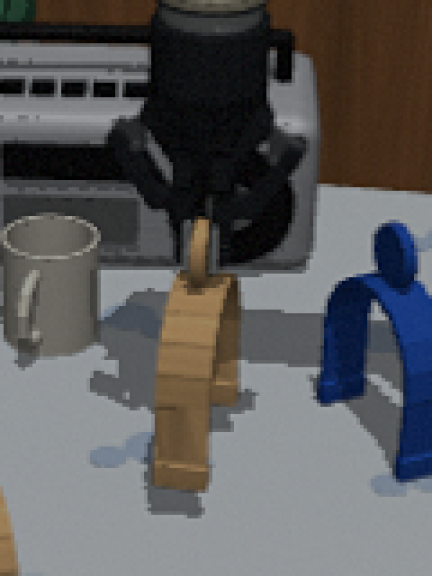

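The band is held and lifted straight. The plan is to raise it so its ends clear the bar, then carry it over with a -70.7° turn.

```bash
python3 -m pendant '[[1,0,0,0.04,0,0,0],[1,0,0,0.085,0,0,0],[1,0,0,0.13,0,0,0],[1,0,0,0.17,0,0,0],[1,0.005,0.04,0.17,0,0,-0.1],[1,0.01,0.085,0.17,0,0,-0.2],[1,0.015,0.13,0.17,0,0,-0.3],[1,0.02,0.175,0.17,0,0,-0.4],[1,0.025,0.22,0.17,0,0,-0.5],[1,0.03,0.265,0.17,0,0,-0.6]]'; python3 -m pendant '[[1,0.005,0.045,0,0,0,-0.1],[1,0.01,0.09,0,0,0,-0.2],[1,0.015,0.135,0,0,0,-0.3],[1,0.02,0.18,0,0,0,-0.4],[1,0.025,0.22,0,0,0,-0.5],[1,0.03,0.255,0,0,0,-0.58],[1,0.031,0.28,0,0,0,-0.634],[1,0.031,0.28,0,0,0,-0.634],[1,0.031,0.28,0,0,0,-0.634],[1,0.031,0.28,0,0,0,-0.634]]'
python3 - <<'E'
from h import *
import cv2
s=manip.get_state();M=R.from_quat(s["tool_rot"]).as_matrix();print(s["ee_pos"],np.round(s["q"],2),np.degrees(np.arctan2(M[1,1],M[0,1])),M[:,2].round(4))
a=manip.capture("side")[:,:,::-1];b=manip.capture("top")[:,:,::-1]
cv2.imwrite("pics/side5.png",a);cv2.imwrite("pics/top5.png",b)
a=cv2.resize(a[200:440,180:340],None,fx=2.5,fy=2.5,interpolation=3);b=cv2.resize(b[110:270,90:290],None,fx=2,fy=2,interpolation=3)
o=np.zeros((600,800,3),np.uint8);o[:,:400]=a;o[:320,400:]=b
cv2.imwrite("pics/c5.png",o)
E
```

```text
time: 5.3
ee_pos: [495.9, -82.5, 357.4]
tool_rot: [0.897, 0.442, 0.0, 0.0]
wrist_force: [0.4, -0.3, -1.1]
width: 9.4
finger_force: 40.3
time: 6.55
ee_pos: [527.4, 194.2, 357.3]
tool_rot: [0.99, 0.141, 0.0, 0.0]
wrist_force: [-0.5, 0.3, -0.3]
width: 9.7
finger_force: 40.3
[527.3542062  194.2019258  357.34169385] [-0.21  0.41 -0.28  1.51  0.12  1.24 -1.79] -73.81540984785498 [ 2.e-04 -1.e-03 -1.e+00]
```

View pics/c5.png

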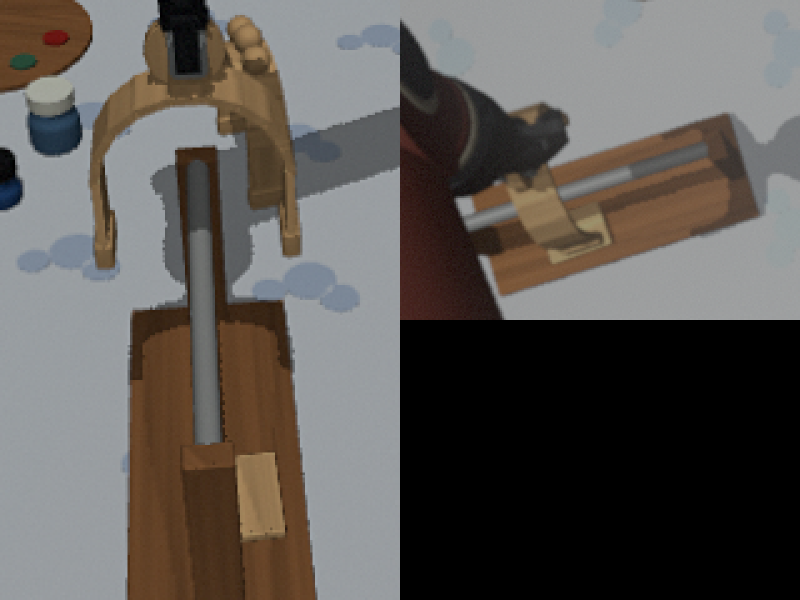

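The band hangs level above the bar: its leg ends are at crop (94,265) and (300,254), with the bar between them. I'll fit its pose and compare it to the bar.

Run:
```python
from h import *
c=lambda x,y:((x+.5)/2.5-.5+180,(y+.5)/2.5-.5+200)
z=199.8
fit([("side",(60,18,z),c(95,266)),("side",(48,18,z),c(115,269)),("side",(-60,18,z),c(300,254)),("side",(-48,18,z),c(283,255))],[527,194,.284])
for P in [(60,18),(48,18),(-60,18),(-48,18)]:
    r=R.from_euler("z",.284).as_matrix()@np.array([*P,z])+[527.4,195,0]; print((proj("side",r)-[180,200])*2.5)
# rod axis line check: axis z=160
for y in(-131,131):
    r=R.from_euler("z",.284).as_matrix()@np.array([0,y,160])+[527.4,196.3,0]; print((proj("side",r)-[180,200])*2.5)
```

```text
[5.30251e+02 1.91796e+02 2.87000e-01] deg 16.5
[[2.2, 0.9], [2.1, -0.8], [-1.7, 0.2], [-2.6, 0.4]]
[102.5627103  271.30601415]
[122.30329946 269.98295028]
[298.34609339 257.94191696]
[278.95360171 259.28944278]
[198.53249609 169.40091722]
[209.64937918 450.98250849]
```

The offsets match the bar to about 1–2 mm, so I'm lowering it: first to just above contact, then slowly to touch.

```bash
python3 -m pendant '[[1,0,0.001,-0.02,0,0,0],[1,0,0.002,-0.04,0,0,0],[1,0,0.002,-0.06,0,0,0],[1,0,0.002,-0.08,0,0,0],[1,0,0.002,-0.1,0,0,0],[1,0,0.002,-0.12,0,0,0],[1,0,0.002,-0.135,0,0,0],[1,0,0.002,-0.143,0,0,0],[1,0,0.002,-0.143,0,0,0],[1,0,0.002,-0.143,0,0,0]]'; python3 -m pendant '[[1,0,0,-0.001,0,0,0],[1,0,0,-0.002,0,0,0],[1,0,0,-0.003,0,0,0],[1,0,0,-0.004,0,0,0],[1,0,0,-0.005,0,0,0],[1,0,0,-0.006,0,0,0],[1,0,0,-0.006,0,0,0],[1,0,0,-0.006,0,0,0],[1,0,0,-0.006,0,0,0],[1,0,0,-0.006,0,0,0]]';python3 - <<'E'
from h import *
import cv2
a=manip.capture("side")[:,:,::-1]
a=cv2.resize(a[230:430,190:340],None,fx=3,fy=3,interpolation=3)
cv2.imwrite("pics/c6.png",a)
E
```

```text
time: 7.9
ee_pos: [527.5, 198.2, 215.0]
tool_rot: [0.99, 0.142, 0.001, -0.0]
wrist_force: [-0.4, -0.0, -1.9]
width: 10.0
finger_force: 40.4
time: 9.15
ee_pos: [527.0, 198.0, 208.3]
tool_rot: [0.99, 0.142, 0.0, -0.0]
wrist_force: [-0.5, 0.5, -0.4]
width: 9.4
finger_force: 40.4
```

View pics/c6.png

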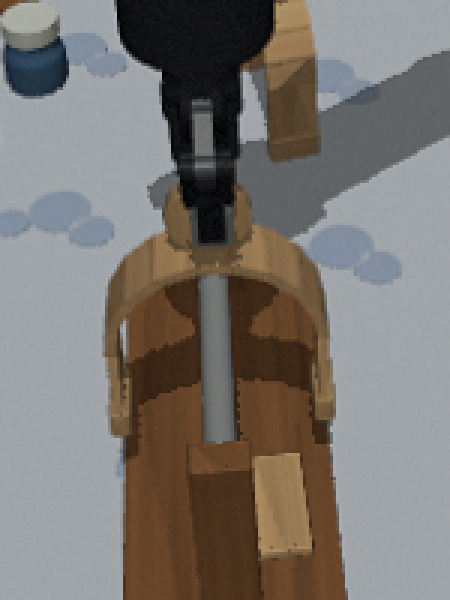

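The band is astride the bar (the bar at crop x≈215, the legs at 110–130 and 315–333), and there is no contact yet. Continue down in small steps.

```bash
python3 -m pendant '[[1,0,0,-0.0005,0,0,0],[1,0,0,-0.001,0,0,0],[1,0,0,-0.0015,0,0,0],[1,0,0,-0.002,0,0,0],[1,0,0,-0.0025,0,0,0],[1,0,0,-0.0025,0,0,0],[1,0,0,-0.0025,0,0,0],[1,0,0,-0.0025,0,0,0],[1,0,0,-0.0025,0,0,0],[1,0,0,-0.0025,0,0,0]]'
```

```text
time: 10.45
ee_pos: [527.1, 198.0, 207.1]
tool_rot: [0.99, 0.142, 0.0, 0.0]
wrist_force: [-3.0, -1.6, 7.4]
width: 9.3
finger_force: 41.6
```

It has touched the bar (7 N). Ease the load by 0.5 mm, open gently, and check before retreating.

```bash
python3 -m pendant '[[1,0,0,0.0007,0,0,0],[1,0,0,0.0007,0,0,0],[0.75,0,0,0.0007,0,0,0],[0.7,0,0,0.0007,0,0,0],[0.6,0,0,0.0007,0,0,0],[0.5,0,0,0.0007,0,0,0],[0.4,0,0,0.0007,0,0,0],[0.3,0,0,0.0007,0,0,0],[0.2,0,0,0.0007,0,0,0],[0.2,0,0,0.0007,0,0,0]]';python3 -m pendant '[[0.2,0,0,0.005,0,0,0],[0.2,0,0,0.015,0,0,0],[0.2,0,0,0.03,0,0,0],[0.2,0,0,0.05,0,0,0],[0.2,0,0,0.075,0,0,0],[0.2,0,0,0.1,0,0,0],[0.2,0,0,0.12,0,0,0],[0.2,0,0,0.12,0,0,0],[0.2,0,0,0.12,0,0,0],[0.2,0,0,0.12,0,0,0]]';python3 - <<'E'
from h import *
import cv2
a=manip.capture("side")[:,:,::-1];b=manip.capture("top")[:,:,::-1]
a=cv2.resize(a[190:430,190:340],None,fx=2.5,fy=2.5,interpolation=3);b=cv2.resize(b[110:270,90:290],None,fx=2,fy=2,interpolation=3)
o=np.zeros((600,800,3),np.uint8);o[:,:375]=a;o[:320,400:]=b
cv2.imwrite("pics/c7.png",o)
E
```

```text
time: 11.7
ee_pos: [527.1, 198.0, 206.5]
tool_rot: [0.99, 0.142, 0.0, -0.0]
wrist_force: [-0.5, -0.6, -0.4]
width: 34.1
finger_force: 0.0
time: 12.95
ee_pos: [526.6, 197.7, 325.5]
tool_rot: [0.99, 0.142, -0.001, 0.0]
wrist_force: [0.4, -0.4, 0.4]
width: 34.0
finger_force: 0.0
```

View pics/c7.png

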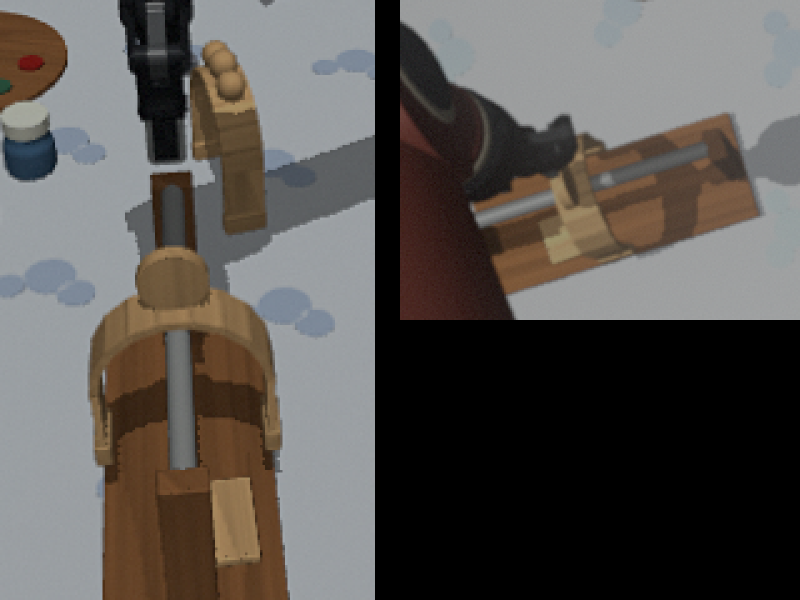

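The disc band hangs astride near the middle of the bar, with its leg ends at crop (104,463) and (274,448). That is the same slope as when I held it level. The gripper is clear and the beaded band is still standing (crop 240,130).

```bash
python3 -c "
from rig import manip
print(manip.hand_in())"
```

```text
the job is handed in; nothing more can be done
None
```

The disc band hangs astride the bar near its middle, lowered on and released. The beaded and blue bands were left alone, and I handed the job in after about 13 s of robot time.

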